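Damp check beside the washbasin

ROBOT

A 6-joint arm with a two-finger parallel gripper is mounted at the origin on the work surface. World frame = base frame: x ahead of the robot, y to its left, z up, the work surface at z = 0. Lengths are in m, angles in rad, forces in N, time in s.
With the tool pointing down it reaches from about 0.25 to 0.85 m from the base axis. Payload 12.5 kg.
Tool frame: the origin (TCP) lies between the finger pads; the fingertips stand 8 mm ahead of it and the grasp point (between the pads) lies 11 mm behind it; z points along the fingers, y is the line along which they close (so a half turn about z gives the same grasp; the last joint's range is limited). The gripper opens to 93 mm and grips with 3 to 60 N. Pads are 15 mm wide; open, the fingers measure 128 mm over their backs; the gripper's body (75 mm by 188 mm) begins 65 mm behind the grasp point.
Start: joints at [1.107, 0.351, 1.652, -0, 1.139, -0.085], TCP at [0.203, 0.511, 0.227] pointing down, gripper open.
Joint ranges: [-2.75, 2.75], [-0.79, 2.1], [0.01, 2.65], [-1.57, 4.71], [0.07, 3.14], [-2.87, 2.87]. Speed limits (rad/s): [2.22, 2.22, 2.79, 3.14, 3.14, 3.14].

INTERFACE

Orientations are given as a unit quaternion [x, y, z, w].
In Python, from bench import env gives the robot as it stands.
- The arm moves only by the shell command python3 -m pendant 'ROWS' [FORCE]. ROWS is JSON, a list of rows, each an object with "gripper": the opening, from 0 (shut) to 1 (fully open); "delta_pos": the shift along the tool's x, y, z in cm, a list of three; "turn": the turn about the tool's z in rad. A call has 1 to 12 rows; each row is the pose to reach, as a shift and turn from the pose commanded when the call began, along the tool's axes at that moment; what a row does not reach only later rows make up. A row lasts 1/8 s, in which the tool goes at most 62.5 mm and 10.7 degrees, less where a joint would pass 70% of its speed; a pose out of reach is approached as far as the arm can. A call with a gripper value outside its range is refused whole. The fingers move at their own pace and stop on an object; FORCE is the grip in N (left out, the last holds). Time passes only in rows, so rows that repeat a pose let the fingers close. It gives the time, the measured TCP pose, the force, the opening and the grip force at its end, in the units of the state.
- env.get_state(): the state, without advancing time (a new reading comes with each control period).
- env.camera(name): name is "side" or "top"; returns the picture (400x640x3 uint8, red, green, blue); there is no depth.
- env.camera_params(name): a dict with "fx", "fy", "cx", "cy" (pixels), "dist" ([k1, k2, p1, p2, k3] as OpenCV has them; the pictures are not rectified), "rvec" (rotation vector, rad) and "tvec" (3), from world to camera coordinates, as OpenCV has them. Camera axes: x right, y down, z forward; pixel columns grow to the right and rows downward; lengths in m; the calibration is good to about 2 mm. A picture is of the moment at which its call begins. camera_params takes no time and is no camera call.
- env.sign_off(): hands the job in; it is judged then, once.
The state is a dict: "t": time; "q": joint angles; "joint_vel": joint speeds; "tau": joint torques, N m; "eef_pos": TCP position; "tool_rot": TCP orientation; "contact_force": force on the tool from outside, world axes, zero at the start; "torque": the same for the moment, N m; "grip_width": finger opening in m; "gripper_force": force on a finger pad.
Only numpy, scipy, OpenCV 4.12 (cv2) and the standard library are available. Lean on these libraries where they do the work, as an engineer would, in place of code of your own. Each camera call takes 0.05 s, during which the arm holds its last target. There are 200 camera calls.

TASK

Zero the blue damp meter first: turn its knob until the red pointer is on the green zero mark, and let go of it. Then take the orange probe out of its dock and hold it upright on the yellow test spot by the washbasin, its foot centred on the spot and lying along the spot's black bar, pressed down gently until the spring foot is pushed in about half way. Finish like that, still gripping the probe and pressing it steadily on the spot; leave the toiletries where they are.

Things in the scene. Friction and masses are not known exactly. Their poses are not given: they have to be found in the camera images.
- meter: Blue square damp meter, 120 x 120 x 40 mm, fixed to the counter, with a white round dial (106 mm across, its face 43 mm above the counter) on top. Origin: centre of the underside. Its x axis points from the dial's centre to the green zero mark at the dial's rim; z up.
- knob (a joint): Angle of the meter's zero knob in rad: 0 when the red pointer is on the green zero mark, growing as the knob turns clockwise seen from above. Starts 0.5 to 1.35, so it must be turned anticlockwise by that much; it turns from -0.7 to 1.7 with light friction (0.03 N m), does not stop at zero and stays where it is left.
- knob_grip (a point): Point to grip on the knob: on its axis (over the meter's centre), 72 mm above the counter. The grip is a black upright bar, 42 mm long, 12 mm wide, 26 mm high (top 75 mm above the counter), on a grey disc 48 mm across (top 49 mm above the counter). This point's x axis runs along the bar towards the red pointer and turns with the knob.
- dock: Grey dock, 80 x 80 x 66 mm high, fixed to the counter; an upright 40 x 26 mm slot (long along its x) goes right through it. The probe's flange rests on the dock's top, its nose and foot hang in the slot with 3 mm play; to leave, it must rise straight up by over 70 mm. Origin: centre of the underside.
- probe: Cordless probe, about 0.16 kg, 152 mm long, loose, upright in the dock. Origin: underside centre of the foot when extended (6 mm above the counter when docked); z up through the handle, x along the foot. Heights from the origin: grey nose 34 x 20 mm (x, y) 26 to 60 mm; black flange 54 x 44 mm, 60 to 66 mm; orange handle 66 to 150 mm.
- probe_grip (a point): Point to grip, in the middle of the probe's orange handle (30 x 24 mm in x, y; 84 mm high), 115 mm above the probe's origin; same axes as the probe.
- foot_tip (a point): Underside centre of the probe's rubber foot (30 mm long in x, 8 mm wide, 12 mm high); moves with the foot; same axes as the probe.
- foot (a joint): How far the spring foot is pushed into the probe, m: 0 extended, 0.010 fully in. It takes 1 N to start it and 0.4 N more for each mm: 3 N at half way. Pushed past its end it is hard.
- spot: Yellow round test spot, 48 mm across and 2 mm thick, fixed flat on the stone counter near the basin's edge. Origin: centre of the underside. A black bar 44 x 5 mm across it lies along its x axis; z up.
- spot_center (a point): Centre of the spot's upper face, 2 mm above the counter; same axes as the spot.
- basin: White drop-in washbasin, fixed: square deck 440 x 420 mm (x, y) standing 18 mm above the counter round a bowl, with a chrome mixer tap 145 mm high on the deck's far left side (+y from the centre). Origin: centre of the deck's underside.
- tumbler: Blue tumbler, 72 mm across, 90 mm high, loose; leave alone. Origin: centre of the underside.
- lotion: White lotion bottle, 40 mm across, 85 mm high, loose; leave alone. Origin: centre of the underside.
- kit: Cardboard toothbrush box, 50 x 170 x 22 mm, loose; leave alone. Origin: centre of the underside.
- soap: Wrapped soap, 50 x 35 x 18 mm, loose on the basin's deck; leave alone. Origin: centre of the underside.
Not all that is in view belongs to the job. Of the things like the meter, leave any that is turquoise; of the rest the larger one is meant.

How it is judged:
On the way, in this order (a step that is already met when the one before it is completed fails the run):
1. the knob's pointer is on the zero mark and the knob is let go, with the probe still in its dock (value of joint knob between -0.12 and 0.12 rad and contact force between each of the arm, the fingers and knob below 0.05 N and z of probe in the frame of dock below 0.03 m), for 0.3 s.
2. the probe is lifted clear of its dock in the gripper (height (world z) of probe above 0.07 m and contact force between the fingers and probe above 1 N), for 0.2 s.
At the end, for the whole second after the job is handed in: Knob at zero within 0.12 rad; the gripped probe stands still on the spot, foot centred within 7 mm, along the bar within 0.17 rad, upright within 0.10 rad, spring foot pushed in 2.5 to 8 of its 10 mm (1 to 8 N on the spot), touching neither dock, basin nor meter (value of joint knob between -0.12 and 0.12 rad and horizontal distance between foot_tip and spot_center below 0.007 m and angle between the x axis of probe and the x axis of spot, either way round below 0.17 rad and angle between probe's own z axis and vertical below 0.1 rad and value of joint foot between 0.0025 and 0.008 m and contact force between probe and spot between 1 and 8 N and contact force between the fingers and probe above 1 N and contact force between probe and dock below 0.1 N and contact force between probe and basin below 0.1 N and contact force between probe and meter below 0.1 N and linear speed of probe below 0.02 m/s); the arm keeps its last pose, push and grip.
It fails at once if the probe is pressed hard on the spot (over 15 N) (contact force between probe and spot above 15 N).
It fails at once if the tumbler, lotion, toothbrush box or soap is moved by more than 20 mm (distance of any of tumbler, lotion, kit, soap from where it was at the start of the episode above 0.02 m).
It also fails if it takes over 59 s, if anything falls off the work surface, if the arm or the gripper's body presses on something with over 40 N, if the wrist force passes 120 N, or if a joint passes its speed limit or range.

## Working session

There is one attempt and no reset: what is moved stays moved. The work goes in short steps, Python scripts to look and compute and a shell command to move; the robot and the scene stay as the last step left them, time stands still between calls to the robot, and variables do not carry over. Pictures are saved under pics/ and viewed, at most 10 in all, crops included, and the job is handed in when it is done.

```bash
mkdir -p pics; ls
python3 - <<'E'
from bench import env
import cv2
for n in("top","side"):
    cv2.imwrite(f"pics/{n}0.png",env.camera(n)[:,:,::-1]); print(n,env.camera_params(n))
print(env.get_state())
E
```

```text
pics
top {'fx': 497.78069298689957, 'fy': 497.78069298689957, 'cx': 317.51602785935745, 'cy': 199.4524133619613, 'dist': array([0.04405732, 0.        , 0.        , 0.        , 0.        ]), 'rvec': array([ 2.17156875, -2.17270129,  0.09829456]), 'tvec': array([0.02184524, 0.52210494, 1.28909024])}
side {'fx': 389.14067877787755, 'fy': 389.14067877787755, 'cx': 319.309992915118, 'cy': 198.52923670573193, 'dist': array([-0.01340582,  0.        ,  0.        ,  0.        ,  0.        ]), 'rvec': array([ 0.33939443, -2.83617425,  1.120451  ]), 'tvec': array([0.49584319, 0.14358965, 1.1065437 ])}
{'t': 0.1, 'q': array([ 1.10742618e+00,  3.51166948e-01,  1.65234047e+00,  4.48121551e-05,
        1.13911074e+00, -8.46024120e-02]), 'joint_vel': array([-2.38254367e-05, -1.66800361e-03, -2.39197395e-03, -1.36269169e-03,
        1.21466465e-03,  3.57027474e-04]), 'tau': array([ 1.80866355e-04, -4.98039401e+01, -2.85705078e+01,  7.00570713e-02,
        2.40013911e-02, -3.99821590e-05]), 'eef_pos': array([0.20321162, 0.51076476, 0.22617116]), 'tool_rot': array([ 1.88263009e-01,  9.82118514e-01, -4.88119696e-04, -1.58322318e-04]), 'contact_force': array([-0.66310963, -0.75596475,  0.54769481]), 'torque': array([ 0.03398006,  0.01889107, -0.01810829]), 'gripper_force': 0.0, 'grip_width': 0.09274404348754828}
```

View pics/top0.png

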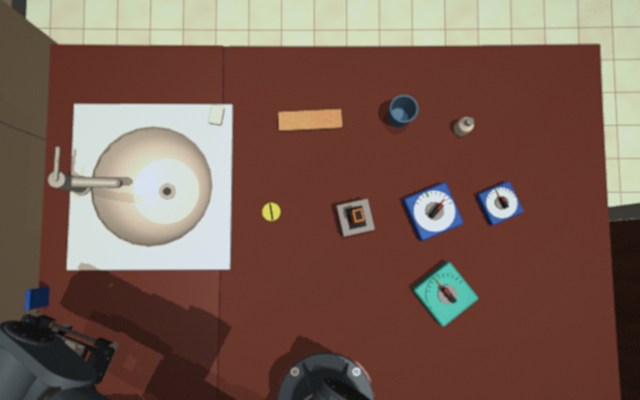

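View pics/side0.png

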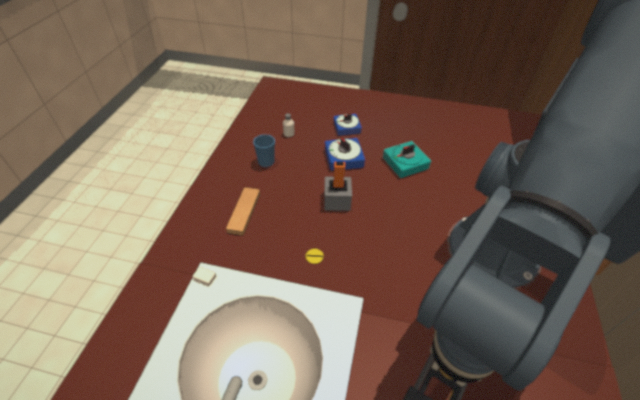

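Three things look like the meter in the top view: a large blue one at (433,211), a small blue one at (500,203) and a turquoise one at (446,293). By the description I want the large blue one. The dock and probe are at (355,217), and the spot is at (271,211). I'll check all of these in close crops.

Run:
```python
import cv2,numpy as np
t=cv2.imread("pics/top0.png")
def c(x,y,w,h,s): return cv2.resize(t[y:y+h,x:x+w],None,fx=s,fy=s,interpolation=cv2.INTER_CUBIC)
a=c(398,176,70,70,8)   # 560
b=c(330,192,48,56,5); d=c(256,197,30,30,8)
o=np.zeros((560,800,3),np.uint8); o[:,:560]=a; o[:280,560:]=b; o[280:520,560:]=d
cv2.imwrite("pics/crop0.png",o)
```

```text
(no output)
```

View pics/crop0.png

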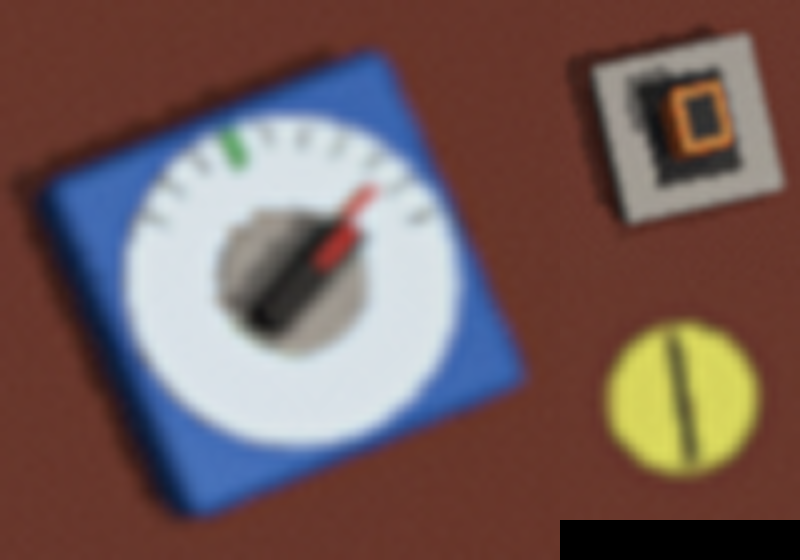

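The crop confirms the choice: a large blue meter with its dial centre at about (434.5,211), the green mark at (427.4,194.5) and the red tip at (444.5,199.5). The probe stands in the dock, and the spot's bar is near vertical in the image. Next I'll compute the poses.

```bash
cat > h.py <<'E'
from bench import env
import cv2,numpy as np
def w(px,z,n="top"):
    p=env.camera_params(n);K=np.array([[p["fx"],0,p["cx"]],[0,p["fy"],p["cy"]],[0,0,1]])
    u=cv2.undistortPoints(np.array(px,float).reshape(-1,1,2),K,p["dist"]).reshape(-1,2)
    R=cv2.Rodrigues(p["rvec"])[0];d=np.c_[u,np.ones(len(u))]@R;c=-R.T@p["tvec"]
    return (c+d*((z-c[2])/d[:,2])[:,None])[:,:2]
def ang(v): return np.degrees(np.arctan2(v[1],v[0]))
def goto(p,yaw):  # target TCP p, tool-y world angle yaw (deg, mod 180): delta in cm, turn
    from scipy.spatial.transform import Rotation as Rn
    s=env.get_state();R=Rn.from_quat(s["tool_rot"]).as_matrix()
    y=ang(R[:,1]);t=-((yaw-y+90)%180-90)
    return "delta cm",np.round(R.T@(np.array(p)-s["eef_pos"])*100,2),"turn",round(float(np.radians(t)),3),"tooly now",y
E
python3 - <<'E'
from h import *
A=lambda pts:[(398+x/8,176+y/8) for x,y in pts]
m=w(A([(292,280),(235,148)]),.043); print("meter",m,"zero",ang(m[1]-m[0]))
mc=w(A([(45,190),(380,55),(523,380),(190,515)]),.04);print("body c",mc.mean(0),[ang(mc[(i+1)%4]-mc[i]) for i in range(4)])
r=w(A([(372,188)]),.045)[0];print("pointer",ang(r-m[0]), "bar",w(A([(265,322),(350,235)]),.075), "bar ang",ang(np.diff(w(A([(265,322),(350,235)]),.075),axis=0)[0]))
B=lambda pts:[(330+(x-560)/5,192+y/5) for x,y in pts]
d=w(B([(593,67),(750,35),(785,187),(628,222)]),.066);print("dock",d.mean(0),[ang(d[(i+1)%4]-d[i]) for i in range(4)])
p=w(B([(670,85),(725,80),(735,148),(680,158)]),.156);print("probe",p.mean(0),[ang(p[(i+1)%4]-p[i]) for i in range(4)],np.linalg.norm(p-np.roll(p,1,0),axis=1))
C=lambda pts:[(256+(x-560)/8,197+(y-280)/8) for x,y in pts]
s=w(C([(690,462),(672,335),(682,398)]),.002);print("spot",s[2],ang(s[1]-s[0]))
print(goto([*m[0],.2],ang(r-m[0])+90))
print(goto([*m[0],.2],ang(m[1]-m[0])+90))
E
```

```text
meter [[ 0.49016599 -0.28117187]
 [ 0.53310319 -0.26373165]] zero 22.10599012837793
body c [ 0.4889997  -0.27930026] [np.float64(-68.05337652043447), np.float64(-157.75663796591544), np.float64(111.99401193267299), np.float64(23.049379776991213)]
pointer -41.14881708973184 bar [[ 0.47465425 -0.2649884 ]
 [ 0.50215026 -0.29227931]] bar ang -44.78551345173796
dock [ 0.47202649 -0.07593857] [np.float64(-78.478866809123), np.float64(-167.6571630913609), np.float64(102.52832774124897), np.float64(12.456283439945514)]
probe [ 0.47151552 -0.07571599] [np.float64(-84.81872507357488), np.float64(-172.17905830641018), np.float64(100.28637731423781), np.float64(7.378751412678206)] [0.03485204 0.02615279 0.03251011 0.02641847]
spot [0.49122963 0.1455304 ] 8.52402971358858
('delta cm', array([-55.95, -62.97,   2.67]), 'turn', 0.339, 'tooly now', np.float64(68.29713535306423))
('delta cm', array([-55.95, -62.97,   2.67]), 'turn', -0.765, 'tooly now', np.float64(68.29713535306423))
```

```bash
python3 -m pendant '[{"gripper":0.6,"delta_pos":[-56,-63,2],"turn":0.34},{"gripper":0.6,"delta_pos":[-56,-63,2],"turn":0.34},{"gripper":0.6,"delta_pos":[-56,-63,2],"turn":0.34},{"gripper":0.6,"delta_pos":[-56,-63,2],"turn":0.34},{"gripper":0.6,"delta_pos":[-56,-63,2],"turn":0.34},{"gripper":0.6,"delta_pos":[-56,-63,2],"turn":0.34},{"gripper":0.6,"delta_pos":[-56,-63,2],"turn":0.34},{"gripper":0.6,"delta_pos":[-56,-63,2],"turn":0.34},{"gripper":0.6,"delta_pos":[-56,-63,2],"turn":0.34},{"gripper":0.6,"delta_pos":[-56,-63,2],"turn":0.34},{"gripper":0.6,"delta_pos":[-56,-63,2],"turn":0.34},{"gripper":0.6,"delta_pos":[-56,-63,2],"turn":0.34}]'; python3 -c "
from h import *
print(goto([.4896,-.2805,.061],48))"
```

```text
t: 1.6
eef_pos: [0.4592, -0.1961, 0.2086]
tool_rot: [0.352, 0.936, 0.0, -0.0]
contact_force: [0.7, 1.6, -0.8]
grip_width: 0.0556
gripper_force: 0.0
('delta cm', array([-7.85, -4.35, 14.76]), 'turn', 0.014, 'tooly now', np.float64(48.78909886645803))
```

```bash
python3 -m pendant '[{"gripper":0.6,"delta_pos":[-7.8,-4.3,8],"turn":0.01},{"gripper":0.6,"delta_pos":[-7.8,-4.3,8],"turn":0.01},{"gripper":0.6,"delta_pos":[-7.8,-4.3,8],"turn":0.01},{"gripper":0.6,"delta_pos":[-7.8,-4.3,8],"turn":0.01}]'
python3 - <<'E'
from h import *
print(goto([.4896,-.2805,.061],48))
t=env.camera("top")[:,:,::-1]; s=env.camera("side")[:,:,::-1]
o=np.hstack([cv2.resize(t[171:251,390:470],None,fx=5,fy=5,interpolation=2),cv2.resize(s[90:190,290:390],None,fx=4,fy=4,interpolation=2)])
cv2.imwrite("pics/a1.png",o)
E
```

```text
t: 2.1
eef_pos: [0.4892, -0.2771, 0.1292]
tool_rot: [0.356, 0.934, 0.0, -0.0]
contact_force: [-0.7, 0.4, 0.8]
grip_width: 0.0557
gripper_force: 0.0
('delta cm', array([-0.26, -0.22,  6.82]), 'turn', 0.004, 'tooly now', np.float64(48.23783134996862))
```

View pics/a1.png

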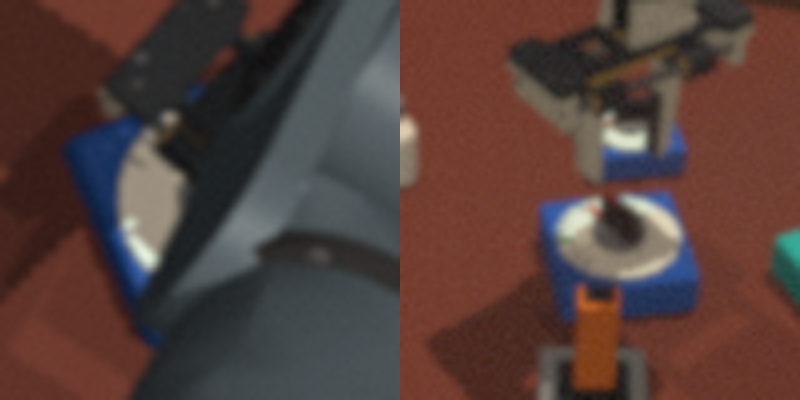

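The gripper is above the knob, with the fingers straddling the bar's direction in the side view. Descending now.

```bash
python3 -m pendant '[{"gripper":0.6,"delta_pos":[0,0,4],"turn":0},{"gripper":0.6,"delta_pos":[0,0,6.6],"turn":0},{"gripper":0.6,"delta_pos":[0,0,6.6],"turn":0},{"gripper":0.6,"delta_pos":[0,0,6.6],"turn":0}]' 10; python3 -c "
from h import *
print(goto([.4896,-.2805,.061],48))"
```

```text
t: 2.7
eef_pos: [0.4901, -0.2777, 0.0646]
tool_rot: [0.356, 0.934, -0.0, 0.001]
contact_force: [0.6, 0.1, 0.4]
grip_width: 0.0558
gripper_force: 0.0
('delta cm', array([-0.15, -0.25,  0.36]), 'turn', 0.005, 'tooly now', np.float64(48.275851590397174))
```

```bash
python3 -m pendant '[{"gripper":0.6,"delta_pos":[-0.1,-0.2,0.3],"turn":0},{"gripper":0.6,"delta_pos":[-0.1,-0.2,0.3],"turn":0},{"gripper":0,"delta_pos":[-0.1,-0.2,0.3],"turn":0},{"gripper":0,"delta_pos":[-0.1,-0.2,0.3],"turn":0},{"gripper":0,"delta_pos":[-0.1,-0.2,0.3],"turn":0},{"gripper":0,"delta_pos":[-0.1,-0.2,0.3],"turn":0},{"gripper":0,"delta_pos":[-0.1,-0.2,0.3],"turn":0},{"gripper":0,"delta_pos":[-0.1,-0.2,0.3],"turn":0}]' 10; python3 -c "
from h import *
print(goto([.4896,-.2805,.061],112.4), env.get_state()['torque'])"
```

```text
t: 3.7
eef_pos: [0.4877, -0.2807, 0.0598]
tool_rot: [0.356, 0.934, -0.001, -0.001]
contact_force: [-8.0, -6.1, 1.7]
grip_width: 0.0118
gripper_force: 10.0
('delta cm', array([-0.13,  0.14, -0.12]), 'turn', -1.119, 'tooly now', np.float64(48.26795566550985)) [-1.28622832e+00  1.35880941e+00  1.05558180e-03]
```

```bash
python3 -m pendant '[{"gripper":0,"delta_pos":[-0.1,-0.35,0.3],"turn":-0.15},{"gripper":0,"delta_pos":[-0.05,-0.15,0],"turn":-0.3},{"gripper":0,"delta_pos":[-0.05,-0.15,0],"turn":-0.45},{"gripper":0,"delta_pos":[-0.05,-0.15,0],"turn":-0.6},{"gripper":0,"delta_pos":[-0.05,-0.15,0],"turn":-0.75},{"gripper":0,"delta_pos":[-0.05,-0.15,0],"turn":-0.9},{"gripper":0,"delta_pos":[-0.05,-0.15,0],"turn":-1.05},{"gripper":0,"delta_pos":[-0.05,-0.15,0],"turn":-1.12},{"gripper":0,"delta_pos":[-0.05,-0.15,0],"turn":-1.12},{"gripper":0,"delta_pos":[-0.05,-0.15,0],"turn":-1.12},{"gripper":0,"delta_pos":[-0.05,-0.15,0],"turn":-1.12}]' 15; python3 -c "
from h import *
print(goto([.4896,-.2805,.061],112.2), env.get_state()['torque'])"
```

```text
t: 5.08
eef_pos: [0.4879, -0.2824, 0.0591]
tool_rot: [-0.194, 0.981, -0.001, -0.0]
contact_force: [0.4, -11.3, -12.7]
grip_width: 0.0116
gripper_force: 15.0
('delta cm', array([-0.23,  0.11, -0.19]), 'turn', 0.004, 'tooly now', np.float64(112.42931124572993)) [-1.87412963 -0.05497475  0.00842772]
```

```bash
python3 -m pendant '[{"gripper":0.5,"delta_pos":[0,0,0],"turn":0},{"gripper":0.5,"delta_pos":[0,0,0],"turn":0},{"gripper":0.5,"delta_pos":[0,0,0],"turn":0},{"gripper":0.5,"delta_pos":[0,0,0],"turn":0},{"gripper":0.5,"delta_pos":[0,0,-5],"turn":0},{"gripper":0.6,"delta_pos":[0,0,-10],"turn":0},{"gripper":0.6,"delta_pos":[0,0,-16],"turn":0},{"gripper":0.6,"delta_pos":[0,0,-18],"turn":0},{"gripper":0.6,"delta_pos":[0,0,-18],"turn":0}]' 15
python3 - <<'E'
from h import *
print(goto([.4715,-.0757,.26],102.2))
s=env.camera("side")[:,:,::-1]
cv2.imwrite("pics/a2.png",cv2.resize(s[120:190,300:400],None,fx=8,fy=8,interpolation=2))
E
```

```text
t: 6.2
eef_pos: [0.4886, -0.2814, 0.2412]
tool_rot: [-0.194, 0.981, -0.001, 0.001]
contact_force: [0.9, -0.1, -1.6]
grip_width: 0.0556
gripper_force: 0.0
('delta cm', array([-6.27, 19.66, -1.92]), 'turn', 0.178, 'tooly now', np.float64(112.4215043573315))
```

View pics/a2.png

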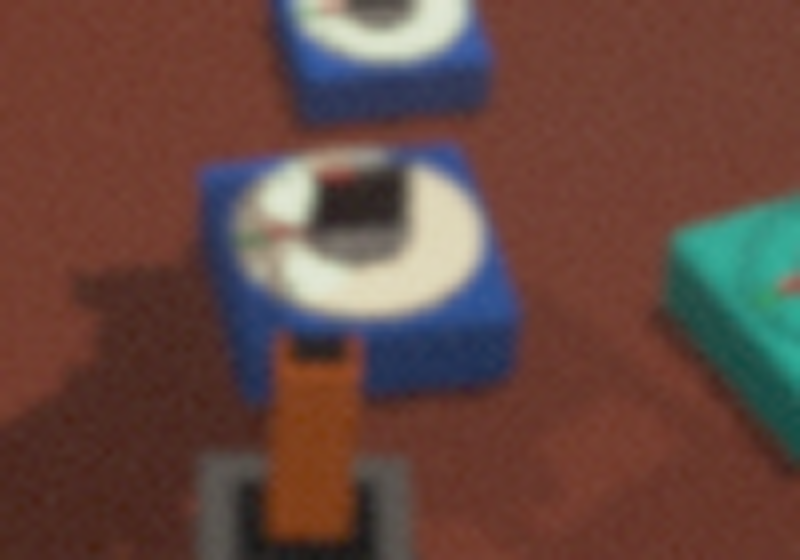

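The red pointer (275,232) lines up with the green mark (250,238), so the knob is at zero. Now going over the probe.

```bash
python3 -m pendant '[{"gripper":0.6,"delta_pos":[-6.3,19.7,-1],"turn":0.18},{"gripper":0.6,"delta_pos":[-6.3,19.7,-1],"turn":0.18},{"gripper":0.6,"delta_pos":[-6.3,19.7,-1],"turn":0.18},{"gripper":0.6,"delta_pos":[-6.3,19.7,-1],"turn":0.18},{"gripper":0.6,"delta_pos":[-6.3,19.7,-1],"turn":0.18},{"gripper":0.6,"delta_pos":[-6.3,19.7,-1],"turn":0.18},{"gripper":0.6,"delta_pos":[-6.3,19.7,-1],"turn":0.18}]' 15
python3 - <<'E'
from h import *
print(goto([.4715,-.0757,.11],102.2))
t=env.camera("top")[:,:,::-1];s=env.camera("side")[:,:,::-1]
o=np.hstack([cv2.resize(t[171:251,390:470],None,fx=5,fy=5,interpolation=2),cv2.resize(s[130:230,290:390],None,fx=4,fy=4,interpolation=2)])
cv2.imwrite("pics/a3.png",o)
E
```

```text
t: 7.12
eef_pos: [0.4712, -0.076, 0.2493]
tool_rot: [-0.105, 0.994, 0.0, -0.0]
contact_force: [-0.1, 0.2, -0.3]
grip_width: 0.056
gripper_force: 0.0
('delta cm', array([-0.05,  0.02, 13.93]), 'turn', -0.003, 'tooly now', np.float64(102.0263157594805))
```

View pics/a3.png

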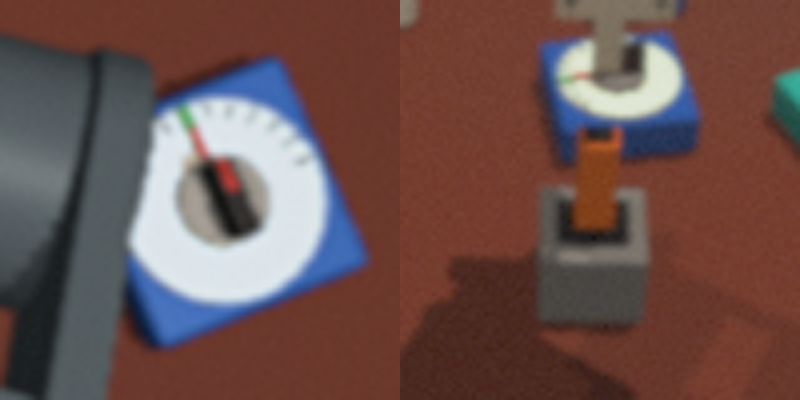

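The top view confirms it: the red pointer (200,145) meets the green mark (185,115). The gripper is over the probe, so I'll descend and grip it.

```bash
python3 -m pendant '[{"gripper":0.6,"delta_pos":[0,0,6],"turn":0},{"gripper":0.6,"delta_pos":[0,0,11],"turn":0},{"gripper":0.6,"delta_pos":[0,0,13.9],"turn":0},{"gripper":0.6,"delta_pos":[0,0,13.9],"turn":0},{"gripper":0.6,"delta_pos":[0,0,13.9],"turn":0},{"gripper":0,"delta_pos":[0,0,13.9],"turn":0},{"gripper":0,"delta_pos":[0,0,13.9],"turn":0},{"gripper":0,"delta_pos":[0,0,13.9],"turn":0},{"gripper":0,"delta_pos":[0,0,13.9],"turn":0},{"gripper":0,"delta_pos":[0,0,13.9],"turn":0},{"gripper":0,"delta_pos":[0,0,13.9],"turn":0}]' 25
python3 - <<'E'
from h import *
print(goto([.4715,-.0757,.11],102.2))
E
```

```text
t: 8.6
eef_pos: [0.4713, -0.0751, 0.111]
tool_rot: [-0.105, 0.994, -0.0, 0.0]
contact_force: [-0.4, -0.2, 3.0]
grip_width: 0.0238
gripper_force: 25.0
('delta cm', array([-0.01, -0.06,  0.1 ]), 'turn', -0.002, 'tooly now', np.float64(102.10129561134019))
```

Gripped: the opening is 23.8 mm, which matches the 24 mm handle. Now lifting straight up.

```bash
python3 -m pendant '[{"gripper":0,"delta_pos":[0,0,-2],"turn":0},{"gripper":0,"delta_pos":[0,0,-4],"turn":0},{"gripper":0,"delta_pos":[0,0,-7],"turn":0},{"gripper":0,"delta_pos":[0,0,-10],"turn":0},{"gripper":0,"delta_pos":[0,0,-12],"turn":0},{"gripper":0,"delta_pos":[0,0,-12],"turn":0},{"gripper":0,"delta_pos":[0,0,-12],"turn":0},{"gripper":0,"delta_pos":[0,0,-12],"turn":0}]'
python3 - <<'E'
from h import *
print(goto([.4912,.1455,.20],98.5))
E
```

```text
t: 9.6
eef_pos: [0.4708, -0.075, 0.2298]
tool_rot: [-0.105, 0.994, 0.0, -0.001]
contact_force: [-0.2, 0.1, -0.8]
grip_width: 0.0237
gripper_force: 25.0
('delta cm', array([-6.62, 21.13,  2.99]), 'turn', 0.063, 'tooly now', np.float64(102.09966923465501))
```

```bash
python3 -m pendant '[{"gripper":0,"delta_pos":[-2,6,0],"turn":0.02},{"gripper":0,"delta_pos":[-4,11,0],"turn":0.06},{"gripper":0,"delta_pos":[-6,16,0],"turn":0.06},{"gripper":0,"delta_pos":[-6.6,19,2],"turn":0.06},{"gripper":0,"delta_pos":[-6.6,21.1,5],"turn":0.06},{"gripper":0,"delta_pos":[-6.6,21.1,9],"turn":0.06},{"gripper":0,"delta_pos":[-6.6,21.1,10.5],"turn":0.06},{"gripper":0,"delta_pos":[-6.6,21.1,10.5],"turn":0.06},{"gripper":0,"delta_pos":[-6.6,21.1,10.5],"turn":0.06},{"gripper":0,"delta_pos":[-6.6,21.1,10.5],"turn":0.06}]'
python3 - <<'E'
from h import *
print(goto([.4912,.1455,.105],98.5))
s=env.camera("side")[:,:,::-1];t=env.camera("top")[:,:,::-1]
cv2.imwrite("pics/a4.png",np.hstack([cv2.resize(s[190:280,280:360],None,fx=6,fy=6,interpolation=2)[:540],cv2.resize(t[180:270,246:299],None,fx=6,fy=6,interpolation=2)]))
cv2.imwrite("pics/side4.png",s)
E
```

```text
t: 10.85
eef_pos: [0.4922, 0.145, 0.127]
tool_rot: [-0.075, 0.997, 0.0, 0.001]
contact_force: [0.5, 0.2, -1.5]
grip_width: 0.0236
gripper_force: 25.0
('delta cm', array([0.1 , 0.06, 2.2 ]), 'turn', 0.003, 'tooly now', np.float64(98.64506987496176))
```

View pics/a4.png

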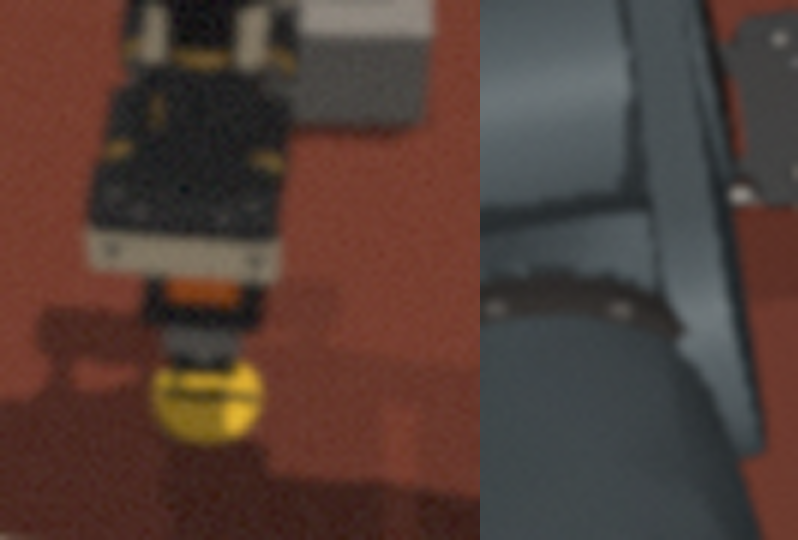

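Run:
```python
from h import *
p=env.camera_params("side");K=np.array([[p["fx"],0,p["cx"]],[0,p["fy"],p["cy"]],[0,0,1]])
a=np.radians(8.6);X=np.array([np.cos(a),np.sin(a),0]);Y=np.array([-np.sin(a),np.cos(a),0]);Z=np.array([0,0,1])
O=np.array([.4922,.145,.022])
def pr(P): return ((cv2.projectPoints(np.array(P,float),p["rvec"],p["tvec"],K,p["dist"])[0].reshape(-1,2)-[280,190])*6).round(0).tolist()
q=lambda x,y,z:O+x*X+y*Y+z*Z
print("flange",pr([q(.027,.022,.06),q(-.027,.022,.06)]),"nose top",pr([q(.017,.010,.06),q(-.017,.01,.06)]),"nose",pr([q(.017,.010,.026),q(-.017,.01,.026)]),"foot",pr([q(.015,.004,0),q(-.015,.004,0)]),"spot",pr([(.4912,.1455,.002)]))
print("1mm x",pr([q(0,0,0),q(.001,0,0)]))
t=cv2.imread("pics/side4.png");c=cv2.resize(t[230:265,295:335],None,fx=16,fy=16,interpolation=2);cv2.imwrite("pics/a5.png",c)
```

```text
flange [[134.0, 322.0], [258.0, 332.0]] nose top [[160.0, 302.0], [237.0, 308.0]] nose [[160.0, 348.0], [236.0, 354.0]] foot [[167.0, 371.0], [232.0, 376.0]] spot [[202.0, 393.0]]
1mm x [[200.0, 366.0], [198.0, 366.0]]
```

View pics/a5.png

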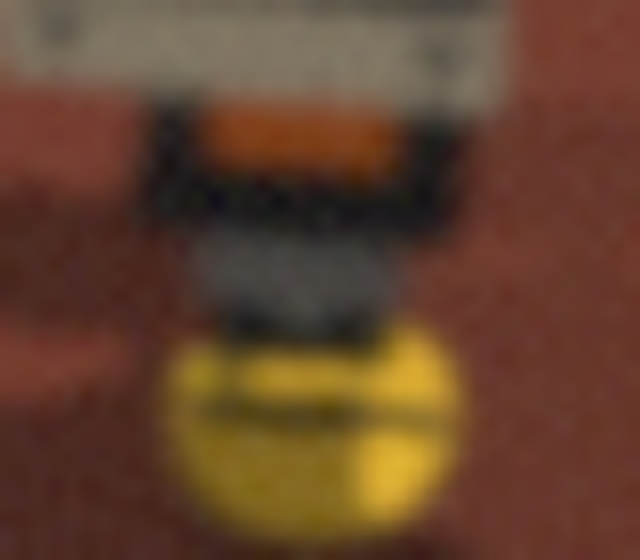

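The foot hangs just above the spot, roughly centred on it. I'll refine the spot's position with colour centroids from the first pictures.

Run:
```python
from h import *
for n in("top","side"):
    h=cv2.cvtColor(cv2.imread(f"pics/{n}0.png"),cv2.COLOR_BGR2HSV)
    m=cv2.inRange(h,(22,130,110),(35,255,255));k,l,st,c=cv2.connectedComponentsWithStats(cv2.morphologyEx(m,cv2.MORPH_CLOSE,np.ones((5,5))))
    for i in range(1,k):
        if st[i,4]>100: e=cv2.fitEllipse(max(cv2.findContours((l==i).astype('uint8'),0,1)[0],key=len)); print(n,c[i],st[i],e[0],w([c[i],e[0]],.002,n))
# foot edges seen in side4, near-bottom/nose edges
sx=lambda x,y:(295+x/16,230+y/16)
for nm,L,R,z,dy in(("flange",(150,215),(455,235),.082,.022),("nose",(205,300),(395,305),.048,.010),("foot",(228,345),(380,348),.022,.004)):
    P=w([sx(*L),sx(*R)],z,"side");a=np.radians(8.6);print(nm,P.mean(0)-dy*np.array([-np.sin(a),np.cos(a)]),ang(P[0]-P[1]))
```

```text
top [270.87900356 211.35587189] [262 202  19  19 281] (270.88507080078125, 211.35447692871094) [[0.4922879  0.14653231]
 [0.49229163 0.14651611]]
side [314.08823529 255.83823529] [306 249  17  15 204] (314.0917053222656, 255.8372344970703) [[0.48983855 0.14641689]
 [0.48983    0.14641134]]
flange [0.48941047 0.14283275] 9.280146518162184
nose [0.49007868 0.14599139] 12.051365508950663
foot [0.49072357 0.14257164] 12.511474584597504
```

```bash
python3 -m pendant '[{"gripper":0,"delta_pos":[0,0.2,0.5],"turn":0},{"gripper":0,"delta_pos":[0,0.2,1],"turn":0},{"gripper":0,"delta_pos":[0,0.2,1.4],"turn":0},{"gripper":0,"delta_pos":[0,0.2,1.7],"turn":0},{"gripper":0,"delta_pos":[0,0.2,1.9],"turn":0},{"gripper":0,"delta_pos":[0,0.2,2.1],"turn":0},{"gripper":0,"delta_pos":[0,0.2,2.2],"turn":0},{"gripper":0,"delta_pos":[0,0.2,2.2],"turn":0},{"gripper":0,"delta_pos":[0,0.2,2.2],"turn":0},{"gripper":0,"delta_pos":[0,0.2,2.2],"turn":0}]'
python3 - <<'E'
from h import *
z=[];f=[]
for i in range(6): s=env.get_state();z.append(s["eef_pos"]);f.append(s["contact_force"]);im=env.camera("side")
print(np.mean(z,0),np.std(z,0),np.mean(f,0),np.std(f,0))
cv2.imwrite("pics/side6.png",im[:,:,::-1])
E
```

```text
t: 12.2
eef_pos: [0.4912, 0.147, 0.1039]
tool_rot: [-0.076, 0.997, -0.0, -0.0]
contact_force: [0.1, 0.0, 1.1]
grip_width: 0.0238
gripper_force: 25.0
[0.49122083 0.14703706 0.10387652] [7.37478573e-06 1.35725114e-05 1.76614615e-05] [-1.12417385 -0.61250415  0.76086795] [0.70943271 0.56671551 0.35330189]
```

Force and height agree that the foot is about 3 mm in. I'll press 2 mm more.

```bash
python3 -m pendant '[{"gripper":0,"delta_pos":[0,0,0.1],"turn":0},{"gripper":0,"delta_pos":[0,0,0.2],"turn":0},{"gripper":0,"delta_pos":[0,0,0.2],"turn":0},{"gripper":0,"delta_pos":[0,0,0.2],"turn":0},{"gripper":0,"delta_pos":[0,0,0.2],"turn":0}]'
python3 - <<'E'
from h import *
z=[];f=[]
for i in range(8): s=env.get_state();z.append(s["eef_pos"]);f.append(s["contact_force"]);im=env.camera("side")
print(np.mean(z,0),np.mean(f,0),s["tool_rot"])
cv2.imwrite("pics/a7.png",cv2.resize(im[230:265,295:335,::-1],None,fx=16,fy=16,interpolation=2))
E
```

```text
t: 13.12
eef_pos: [0.4913, 0.1471, 0.1019]
tool_rot: [-0.076, 0.997, 0.0, 0.0]
contact_force: [-1.2, 0.6, 1.5]
grip_width: 0.0241
gripper_force: 25.0
[0.49126359 0.14705904 0.10187195] [-1.14352707 -0.05076453  1.68985541] [-7.55383618e-02  9.97142896e-01 -1.02483681e-05  2.00462852e-05]
```

View pics/a7.png

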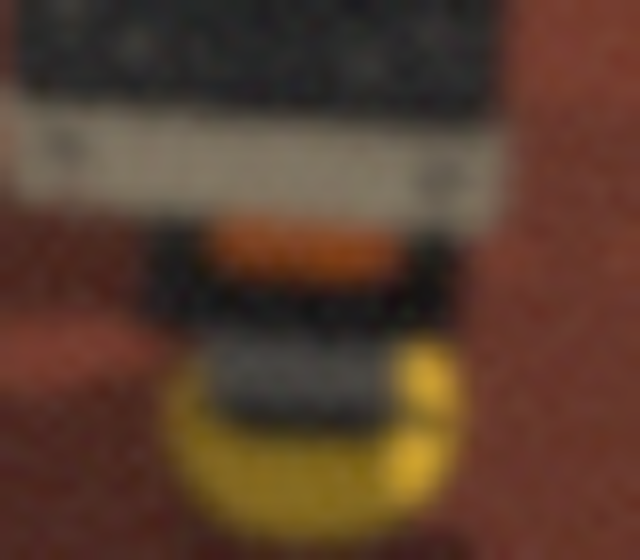

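The foot covers the bar. Its near edge is at about (305,433) and the spot's centre at about (315,413), so it is within about 2 mm of centre. The push is about 3 N, so I'm handing in.

```bash
python3 -c "
from bench import env
print(env.sign_off())"
```

```text
the job is handed in; nothing more can be done
None
```

I zeroed the knob and handed the job in with the probe still gripped upright on the yellow spot; by my measurements the foot is about 2 mm off centre, along the bar, pushed in about 5 mm with about 3 N. The hand-in gave no verdict.

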